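# Straighten the spice step with a dough scraper

## Robot

A 6-joint arm with a two-finger parallel gripper is mounted at the origin on a cart in front of the work surface, level with it; the furniture and walls round the work are solid. World frame = base frame: x ahead of the robot, y to its left, z up, the work surface at z = 0. Lengths are in m, angles in degrees, forces in N, time in s.
With the tool pointing down it reaches from about 0.375 to 0.9 m from the base axis. Payload 3.1 kg.
Tool frame: the origin (TCP) lies on the centre line of the jaws, within the pads' length; the fingertips stand 17 mm ahead of it and the grasp point (between the pads) lies 2 mm behind it; z points along the fingers, y is the line along which they close (so a half turn about z gives the same grasp; the last joint's range is limited). The gripper opens to 87 mm and grips with 3 to 60 N. Pads are 19 mm wide; open, the fingers measure 117 mm over their backs; the gripper's body (75 mm by 190 mm) begins 51 mm behind the grasp point.
Start: joints at [-73.482, 30.224, 82.088, -0, 67.689, -10.227], TCP at [0.281, -0.558, 0.24] pointing down, gripper open.
Joint ranges: [-176.69, 176.69], [-43.24, 126.21], [12.49, 139.97], [-82, 262], [0, 151.66], [-163.58, 163.58]. Speed limits (degrees/s): [159.86, 159.86, 180, 180, 180, 180].

## Interface

Orientations are given as a 3x3 rotation matrix whose columns are the frame's x, y, z axes.
In Python, from rig import bot, imaging, finder gives the robot as it stands. The module is installed in compiled form; this text tells all that it offers.
- The arm moves only by the tool play_rows, never from a script. Its argument "motion" is a list that holds one entry, the list of rows, each a list of 6 numbers: the shift along the tool's x, y, z in normalised numbers (1 is 800 mm), then the turn, a rotation vector about the tool's x, y, z in a scale on which 1.0 is 180 degrees. In form: [[[dx, dy, dz, wx, wy, wz], ...]]. A call has 1 to 8 rows; each row is the pose to reach, as a shift and turn from the pose commanded when the call began, along the tool's axes at that moment; what a row does not reach only later rows make up. A row lasts 1/12 s, in which the tool goes at most 41.7 mm and 7.16 degrees, less where a joint would pass 70% of its speed; a pose out of reach is approached as far as the arm can. A call with a gripper value outside its range is refused whole. "fingers" is the finger opening in m, from 0 to 0.087, set as the call begins (left out, the last holds). The fingers move at their own pace and stop on an object; the grip force is fixed at half the most. Time passes only in rows, so rows that repeat a pose let the fingers close. It gives the time, the measured TCP pose, the force, the opening and the grip force at its end, in the units of the state.
- bot.read_state(): the state, without advancing time (a new reading comes with each control period).
- imaging.capture(name): name is "side" or "top"; returns a dict with "frame" (384x512x3 uint8, red, green, blue), "camera_matrix" (3x3 intrinsics, pixels), "R" (3x3) and "t" (3): a world point X has camera coordinates R X + t. Camera axes: x right, y down, z forward; pixel columns grow to the right and rows downward; lengths in m; the calibration is good to about 2 mm. A picture is of the moment at which its call begins. There is no depth.
- bot.hand_in(): hands the job in; it is judged then, once.
Trained networks look in the newest picture that a camera, given by its name, has taken for a name from the list of things; names that differ only in an ending like _2 or _b are one class to them, and where a whole thing is asked for, a point or a joint stands for the part that bears it (a point fixed in the world has none). Each returns a list of dicts, best first, with "confidence" (0 to 1); they miss things now and then, are a little off and sometimes report something else, mostly with a low value. They report only what shows in the picture. A call takes as long as a camera call.
- finder.recognise(camera, name): "at" ([x, y, z] in m, in world coordinates, good to about 4 mm: the middle of the surface that is visible of it).
- finder.outline_of(camera, name): "pixels" (384x512 bool, what is visible of it).
The state is a dict: "time_s": time; "joint_positions": joint angles; "qvel": joint speeds; "tau": joint torques, N m; "position": TCP position; "tcp_rot": TCP orientation; "force": force on the tool from outside, world axes, zero at the start; "moment": the same for the moment, N m; "opening": opening from 0.0 (shut) to 1.0 (fully open); "grasp_force": force on a finger pad.
Only numpy, scipy, OpenCV 4.12 (cv2) and the standard library are available. Lean on these libraries where they do the work, as an engineer would, in place of code of your own. Each camera call takes 0.05 s, during which the arm holds its last target. There are 200 camera calls.

## Task

The salt shaker has been left in a spice jar's place on the wooden spice step: stand it on the worktop beside the pepper mill, and stand the spice jar that was left out on the worktop in the gap, sticking out a little over the front edge like the others. Then take the dough scraper from its stand and, with its blade and not with the fingers, push the whole row back until every jar's front is flush with the step's front edge. Put the scraper back in its stand; knock nothing over and leave the other things where they are.

Things in the scene. Friction and masses are not known exactly. Their poses are not given: they have to be found in the camera images.
- step: Spice step: oak board 80 deep (x) x 390 long (y) x 35 high, fixed. Origin: centre of its underside, x to the back. Flat top at z = 35 mm; upright front face at x = -40 mm, from z = 11 to 35 mm; thin brass rail along the back at x = +34, z = 55 mm. Five things stand on it along y, about 66 mm from centre to centre, all overhanging the front edge by 5 to 24 mm.
- spice_a: Spice jar, round, 41 diameter x 105 tall (radius 20.4), black cap as wide as the jar, 0.11 kg; on the step at the start. Origin: centre of its underside, z up.
- spice_b: Spice jar, same shape and size as spice_a; on the step at the start. Origin: centre of its underside, z up.
- spice_c: Spice jar, same shape and size as spice_a; on the step at the start. Origin: centre of its underside, z up.
- wide_jar: Wider jar, 94 tall, with a broad black lid (radius 31.7, the upper 11 mm; the body below has radius 30), 0.33 kg; on the step at the start. Origin: centre of its underside, z up.
- shaker: Salt shaker, 44 diameter x 90 tall, greyish, no black cap: straight body of radius 22 up to 66 mm, above it a rounded head of radius 17; 0.1 kg. On the step at the start, in any of the five places. Origin: centre of its underside, z up.
- spare: The spice jar left out on the worktop, same shape and size as spice_a. It belongs where the shaker stands. Origin: centre of its underside, z up.
- scraper: Dough scraper, upright in its stand. Steel blade 240 long (y) x 132 high x 3 thick (x), lower edge at z = 0; flat-sided wooden handle along its top, 150 long, 22 thick, from z = 126 to 154 mm. Origin: middle of the lower edge. The blade spans three places of the row. Lower edge held about 13 mm below the step's top, it meets the front face while the fingers pass above the jars.
- scraper_handle (a point): Centre of the scraper's handle, 140 mm above the blade's lower edge; axes as the scraper's.
- stand: The scraper's stand: beech block 52 deep (x) x 130 long (y) x 50 high, fixed. Origin: centre of its underside. Along y through its middle runs a slot 7 wide, open at both ends, its floor at z = 8 mm, its mouth chamfered to 19 wide. At home the scraper's origin is 8 mm above the stand's origin; it may lean up to 6 degrees in the slot.
- pepper_mill: Wooden pepper mill, 58 diameter x 170 tall, at one side of the step; leave it in place. Origin: centre of its underside, z up.
- mug: Blue mug, 81 x 110 x 94 tall, on the other side of the step; leave it in place. Origin: centre of its underside.
- teaspoon: Teaspoon, 139 long x 30 x 10 tall, lying flat on the worktop in front of the step; leave it in place. Origin: centre of its underside.
- lemon: Lemon, 78 x 55 x 56 tall, lying in front; leave it in place. Origin: centre of its underside.

How it is judged (in metres and radians):
On the way, in this order (a step that is already met when the one before it is completed fails the run):
1. the salt shaker stands upright on the worktop beside the pepper mill, let go (height (world z) of shaker between -0.005 and 0.008 m and angle between shaker's own z axis and vertical below 0.15 rad and horizontal distance between shaker and pepper_mill below 0.18 m and contact force between the fingers and shaker below 0.2 N and linear speed of shaker below 0.02 m/s), for 0.2 s.
2. the left-out spice jar stands upright on the step, its front not behind the front edge, let go (x of spare in the frame of step between -0.045 and -0.015 m and y of spare in the frame of step between -0.18 and 0.18 m and z of spare in the frame of step between 0.031 and 0.04 m and angle between spare's own z axis and vertical below 0.1 rad and contact force between the fingers and spare below 0.2 N), for 0.2 s.
3. the scraper's blade is at the front of the row and every jar's front is flush with the step's front edge (x of spice_a in the frame of step between -0.0236 and -0.0156 m and y of spice_a in the frame of step between -0.18 and 0.18 m and z of spice_a in the frame of step between 0.031 and 0.04 m and angle between each of spice_a, spice_b, spice_c, wide_jar, spare's own z axis and vertical below 0.1 rad and x of spice_b in the frame of step between -0.0236 and -0.0156 m and y of spice_b in the frame of step between -0.18 and 0.18 m and z of spice_b in the frame of step between 0.031 and 0.04 m and x of spice_c in the frame of step between -0.0236 and -0.0156 m and y of spice_c in the frame of step between -0.18 and 0.18 m and z of spice_c in the frame of step between 0.031 and 0.04 m and x of wide_jar in the frame of step between -0.0128 and -0.0048 m and y of wide_jar in the frame of step between -0.18 and 0.18 m and z of wide_jar in the frame of step between 0.031 and 0.04 m and x of spare in the frame of step between -0.0236 and -0.0156 m and y of spare in the frame of step between -0.18 and 0.18 m and z of spare in the frame of step between 0.031 and 0.04 m and x of scraper in the frame of step between -0.06 and -0.03 m and z of scraper in the frame of step below 0.06 m), for 0.2 s.
At the end, for the whole second after the job is handed in: All five jars stand upright on the step, fronts within 4 mm of flush with its front edge; the shaker stands upright on the worktop, centre within 18 cm of the pepper mill's; the scraper stands fully down in its stand's slot; jars and shaker at rest (x of spice_a in the frame of step between -0.0236 and -0.0156 m and y of spice_a in the frame of step between -0.18 and 0.18 m and z of spice_a in the frame of step between 0.031 and 0.04 m and angle between each of spice_a, spice_b, spice_c, wide_jar, spare's own z axis and vertical below 0.1 rad and x of spice_b in the frame of step between -0.0236 and -0.0156 m and y of spice_b in the frame of step between -0.18 and 0.18 m and z of spice_b in the frame of step between 0.031 and 0.04 m and x of spice_c in the frame of step between -0.0236 and -0.0156 m and y of spice_c in the frame of step between -0.18 and 0.18 m and z of spice_c in the frame of step between 0.031 and 0.04 m and x of wide_jar in the frame of step between -0.0128 and -0.0048 m and y of wide_jar in the frame of step between -0.18 and 0.18 m and z of wide_jar in the frame of step between 0.031 and 0.04 m and x of spare in the frame of step between -0.0236 and -0.0156 m and y of spare in the frame of step between -0.18 and 0.18 m and z of spare in the frame of step between 0.031 and 0.04 m and height (world z) of shaker between -0.005 and 0.008 m and angle between shaker's own z axis and vertical below 0.15 rad and horizontal distance between shaker and pepper_mill below 0.18 m and x of scraper in the frame of stand between -0.008 and 0.008 m and y of scraper in the frame of stand between -0.07 and 0.07 m and z of scraper in the frame of stand between 0.004 and 0.014 m and angle between scraper's own z axis and vertical below 0.2 rad and linear speed of each of spice_a, spice_b, spice_c, wide_jar, spare, shaker below 0.02 m/s); the robot touches nothing.
It fails at once if the fingers press on a jar that stood on the step from the start (contact force between the fingers and spice_a above 2 N or contact force between the fingers and spice_b above 2 N or contact force between the fingers and spice_c above 2 N or contact force between the fingers and wide_jar above 2 N).
It fails at once if a jar of the row, the shaker or the left-out jar is knocked over (angle between any of spice_a, spice_b, spice_c, wide_jar, spare, shaker's own z axis and vertical above 0.7 rad).
It fails at once if the pepper mill, mug, the lemon or the teaspoon is moved more than 2 cm (distance of any of pepper_mill, mug, lemon, teaspoon from where it was at the start of the episode above 0.02 m).
It also fails if it takes over 72 s, if anything falls off the work surface, if the arm or the gripper's body presses on something with over 40 N, if the wrist force passes 120 N, or if a joint passes its speed limit or range.

## Working session

There is one attempt and no reset: what is moved stays moved. The work goes in short steps, Python scripts to look and compute and a tool call to move; the robot and the scene stay as the last step left them, time stands still between calls to the robot, and variables do not carry over. Pictures are saved under pics/ and viewed, at most 11 in all, crops included, and the job is handed in when it is done.

Besides the shell and the picture viewer there is one more tool, called by a JSON object that holds its "api" and its "payload". play_rows: Moves the arm, as the interface text tells. Its arguments: {"type":"object","properties":{"motion":{"type":"array"},"fingers":{"type":"number"}},"required":["motion"]}

```bash
mkdir -p pics; cat > h.py <<'E'
import numpy as np, cv2
from rig import bot, imaging, finder
def cap(n,save=None):
    c=imaging.capture(n)
    if save: cv2.imwrite('pics/'+save,c['frame'][:,:,::-1])
    return c
def ray(c,uv):
    K,R,t=[np.array(c[k]) for k in('camera_matrix','R','t')]
    d=R.T@np.linalg.solve(K,[uv[0],uv[1],1.]); return -R.T@t,d
def at_z(c,uv,z):
    o,d=ray(c,uv); return o+d*(z-o[2])/d[2]
def proj(c,X):
    K,R,t=[np.array(c[k]) for k in('camera_matrix','R','t')]
    p=K@(R@np.array(X)+t); return p[:2]/p[2]
E
python3 - <<'E'
from h import *
s=bot.read_state(); print(s['time_s'],s['position'],np.round(s['tcp_rot'],3).tolist(),s['opening'])
for n in('top','side'):
    c=cap(n,n+'0.png'); R=np.array(c['R']);print(n,np.round(-R.T@c['t'],3),np.round(R,2).tolist(),np.round(c['camera_matrix'],0).tolist())
    for k in['step','spice_a','wide_jar','shaker','spare','scraper','scraper_handle','stand','pepper_mill','mug','teaspoon','lemon']:
        print(k,[(round(r['confidence'],2),np.round(r['at'],3).tolist()) for r in finder.recognise(n,k)][:6])
E
```

```text
0.0 [ 0.28106856 -0.55745952  0.23857385] [[0.893, 0.45, -0.001], [0.45, -0.893, 0.002], [0.0, -0.002, -1.0]] 1.001799088499192
top [ 0.368 -0.     1.54 ] [[-0.02, -1.0, 0.01], [-0.99, 0.02, -0.11], [0.1, -0.01, -0.99]] [[491.0, 0.0, 254.0], [0.0, 491.0, 191.0], [0.0, 0.0, 1.0]]
step [(0.73, [0.644, 0.004, 0.038])]
spice_a [(0.64, [0.583, -0.103, 0.143]), (0.5, [0.592, 0.025, 0.142]), (0.45, [0.592, -0.042, 0.143])]
wide_jar [(0.75, [0.61, 0.152, 0.124])]
shaker [(0.65, [0.601, 0.092, 0.114])]
spare [(0.46, [0.429, 0.168, 0.105])]
scraper [(0.59, [0.463, -0.168, 0.155]), (0.43, [0.556, -0.379, 0.045])]
scraper_handle [(0.85, [0.461, -0.166, 0.163])]
stand [(0.77, [0.448, -0.173, 0.051])]
pepper_mill [(0.84, [0.53, 0.362, 0.136])]
mug [(0.64, [0.554, -0.38, 0.046])]
teaspoon [(0.52, [0.487, -0.001, 0.003])]
lemon [(0.65, [0.37, 0.014, 0.048])]
side [0.183 1.075 0.638] [[-0.95, -0.3, 0.01], [-0.13, 0.4, -0.91], [0.27, -0.87, -0.42]] [[416.0, 0.0, 253.0], [0.0, 416.0, 197.0], [0.0, 0.0, 1.0]]
step [(0.97, [0.657, 0.153, 0.034]), (0.71, [0.559, -0.344, 0.07]), (0.63, [0.427, 0.19, 0.062])]
spice_a [(0.96, [0.595, 0.042, 0.102]), (0.68, [0.581, -0.092, 0.104]), (0.54, [0.586, -0.03, 0.105])]
wide_jar [(0.88, [0.608, 0.18, 0.098])]
shaker [(0.66, [0.598, 0.104, 0.084])]
spare [(0.92, [0.427, 0.189, 0.064])]
scraper [(0.72, [0.463, -0.137, 0.101])]
scraper_handle [(0.85, [0.462, -0.132, 0.104])]
stand [(0.88, [0.443, -0.129, 0.037])]
pepper_mill [(0.74, [0.527, 0.387, 0.085]), (0.74, [0.582, -0.088, 0.1])]
mug [(0.64, [0.557, -0.342, 0.07])]
teaspoon [(0.45, [0.598, 0.104, 0.086])]
lemon [(0.57, [0.362, 0.029, 0.039])]
```

View pics/top0.png

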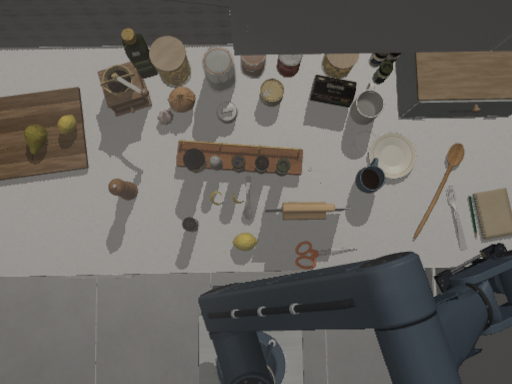

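View pics/side0.png

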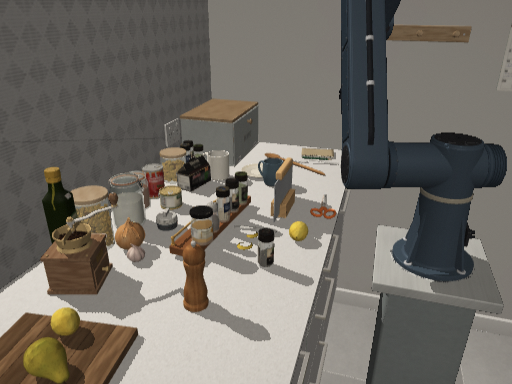

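```bash
cat >> h.py <<'E'
from scipy.optimize import minimize, least_squares
def hullmask(c,P):
    p=np.array([proj(c,q) for q in P]); h=cv2.convexHull((p*16).astype(np.int32)); m=np.zeros((384,512),np.uint8)
    cv2.fillConvexPoly(m,h,1,shift=4); return m
def cyl(x,y,z0,h,r,n=24):
    a=np.linspace(0,2*np.pi,n,endpoint=False); return [(x+r*np.cos(t),y+r*np.sin(t),z) for t in a for z in(z0,z0+h)]
def box(x,y,yaw,z0,h,dx,dy):
    c,s=np.cos(yaw),np.sin(yaw); return [(x+c*a-s*b,y+s*a+c*b,z) for a in(-dx/2,dx/2) for b in(-dy/2,dy/2) for z in(z0,z0+h)]
def cent(m):
    v,u=np.nonzero(m); return np.array([u.mean(),v.mean()])
def fitc(c,m,x0,z0,h,r):
    t=cent(m); f=lambda q:cent(hullmask(c,cyl(q[0],q[1],z0,h,r)))-t
    return least_squares(f,x0,diff_step=.02).x
def iou(a,b): return (a&b).sum()/max(1,(a|b).sum())
def hullof(m):
    cs,_=cv2.findContours(m.astype(np.uint8),cv2.RETR_EXTERNAL,cv2.CHAIN_APPROX_NONE)
    o=np.zeros((384,512),np.uint8); cv2.fillConvexPoly(o,cv2.convexHull(np.vstack(cs)),1); return o
def fitbox(c,m,x0,z0,h,dx,dy):
    m=hullof(m); f=lambda q:-iou(m,hullmask(c,box(*q,z0,h,dx,dy)))
    s=np.array([[0,0,0],[.01,0,0],[0,.01,0],[0,0,.05]])+x0
    r=minimize(f,x0,method='Nelder-Mead',options=dict(initial_simplex=s)); return r.x,-r.fun
E
python3 - <<'E'
from h import *
c=cap('top')
for k,x0,z0,h,dx,dy in[('step',[.645,0,0],0,.035,.08,.39),('stand',[.45,-.17,0],0,.05,.052,.13),('scraper_handle',[.46,-.17,0],.134,.028,.022,.15)]:
    o=finder.outline_of('top',k)[0]; q,v=fitbox(c,o['pixels'],x0,z0,h,dx,dy); print(k,o['confidence'],np.round(q,4),round(np.degrees(q[2]),2),round(v,3),o['pixels'].sum())
    if k=='step': S=q
cs,sn=np.cos(S[2]),np.sin(S[2])
for k,z0,h,r in[('spice_a',.035,.105,.0204),('wide_jar',.035,.094,.0312),('shaker',.035,.09,.021),('spare',0,.105,.0204),('pepper_mill',0,.17,.027)]:
    for o in finder.outline_of('top',k):
        if o['confidence']<.3: continue
        m=o['pixels'].astype(np.uint8); p=at_z(c,cent(m),z0+h*.8)[:2]
        z=z0 
        q=fitc(c,m,p,z,h,r); d=q-S[:2]
        print(k,round(o['confidence'],2),np.round(q,4),'step:',np.round([cs*d[0]+sn*d[1],-sn*d[0]+cs*d[1]],4),'iou',round(iou(m,hullmask(c,cyl(*q,z,h,r))),2),m.sum())
E
```

```text
step 0.88 [ 0.6345  0.0256 -0.0965] -5.53 0.982 2119
stand 0.73 [ 0.4613 -0.1676 -0.0208] -1.19 0.709 320
scraper_handle 0.65 [ 0.4632 -0.1627 -0.0193] -1.11 0.742 506
spice_a 0.76 [0.6032 0.0302] step: [-0.0316  0.0015] iou 0.79 200
spice_a 0.62 [ 0.5988 -0.0394] step: [-0.0293 -0.0681] iou 0.83 206
spice_a 0.61 [ 0.5911 -0.101 ] step: [-0.031  -0.1302] iou 0.86 217
wide_jar 0.77 [0.6147 0.1599] step: [-0.0327  0.1317] iou 0.95 481
shaker 0.75 [0.6083 0.0972] step: [-0.033   0.0687] iou 0.72 183
shaker 0.54 [ 0.4665 -0.1711] step: [-0.1483 -0.212 ] iou 0.23 526
spare 0.73 [ 0.5966 -0.1033] step: [-0.0254 -0.132 ] iou 0.88 213
spare 0.58 [0.4267 0.1765] step: [-0.2214  0.1302] iou 0.79 177
pepper_mill 0.3 [ 0.4655 -0.1701] step: [-0.1494 -0.2111] iou 0.24 490
```

```bash
cat >> h.py <<'E'
from scipy.spatial.transform import Rotation as Ro
SX,SY,SYAW=.6345,.0256,-.0965
def st(a,b):  # step frame -> world xy
    c,s=np.cos(SYAW),np.sin(SYAW); return SX+c*a-s*b, SY+s*a+c*b
def plan(wps):
    """wps: (x,y,z,yaw_deg of tool y). prints tool-axis rows"""
    s=bot.read_state(); p=np.array(s['position']); R=np.array(s['tcp_rot']); print('now',round(s['time_s'],2),np.round(p,4),np.round(s['joint_positions'],0),round(s['opening'],3),np.round(s['force'],1))
    for x,y,z,w in wps:
        w=np.radians(w); Y=np.array([np.cos(w),np.sin(w),0]); Z=np.array([0,0,-1.]); T=np.c_[np.cross(Y,Z),Y,Z]
        d=R.T@(np.array([x,y,z])-p); rv=Ro.from_matrix(R.T@T).as_rotvec(degrees=True)
        print(np.round([x,y,z],3),'->',np.round(d,4).tolist(),np.round(rv,2).tolist(),'rows>=',round(max(np.linalg.norm(d)/.0417,np.linalg.norm(rv)/7.16),1)); p,R=np.array([x,y,z]),T
E
python3 - <<'E'
from h import *
x,y=st(-.032,.0687)
a=np.array([.281,-.5575]); b=np.array([x,y])
m=a+(b-a)*.45
plan([(*m,.26,-5.5),(x,y,.26,-5.5),(x,y,.035+.053,-5.5)])
E
```

```text
now 1.75 [ 0.2813 -0.5581  0.2396] [-73.  30.  82.  -0.  68. -10.] 1.004 [0.6 0.7 0.4]
[ 0.429 -0.263  0.26 ] -> [0.2645, -0.1972, -0.0205] [0.0, 0.0, -57.76] rows>= 8.1
[0.609 0.097 0.26 ] -> [0.3757, 0.1452, 0.0] [0.0, 0.0, 0.0] rows>= 9.7
[0.609 0.097 0.088] -> [0.0, 0.0, 0.172] [0.0, 0.0, 0.0] rows>= 4.1
```

The rows are not in the units I measure in: shifts go in shares of 800 mm and turns go in shares of 180 degrees. I convert before sending: 0.2645 m is 0.3306, -0.197 m is -0.2463, -57.8 degrees is -0.3211.

{"api": "play_rows", "payload": {"motion": [[[0.3306,-0.2463,-0.025,0,0,-0.3211],[0.3306,-0.2463,-0.025,0,0,-0.3211],[0.3306,-0.2463,-0.025,0,0,-0.3211],[0.3306,-0.2463,-0.025,0,0,-0.3211],[0.3306,-0.2463,-0.025,0,0,-0.3211],[0.3306,-0.2463,-0.025,0,0,-0.3211],[0.3306,-0.2463,-0.025,0,0,-0.3211],[0.3306,-0.2463,-0.025,0,0,-0.3211]]], "fingers": 0.064}}

```text
time_s: 2.42
position: [0.4294, -0.261, 0.2599]
tcp_rot: [[0.098, 0.995, 0.001], [0.995, -0.098, -0.0], [0.0, 0.001, -1.0]]
force: [0.9, -0.4, 1.0]
opening: 0.74
grasp_force: 0.0
```

To row units: 0.3 m is 0.375, 0.116 m is 0.145.

{"api": "play_rows", "payload": {"motion": [[[0.375,0.145,0,0,0,0],[0.375,0.145,0,0,0,0],[0.375,0.145,0,0,0,0],[0.375,0.145,0,0,0,0],[0.375,0.145,0,0,0,0],[0.375,0.145,0,0,0,0],[0.375,0.145,0,0,0,0],[0.375,0.145,0,0,0,0]]]}}

```text
time_s: 3.08
position: [0.5766, 0.0265, 0.2598]
tcp_rot: [[0.102, 0.995, 0.001], [0.995, -0.102, 0.001], [0.001, 0.001, -1.0]]
force: [0.2, -0.8, 1.3]
opening: 0.737
grasp_force: 0.0
```

To row units: 0.0737 m is 0.0921, 0.06 m is 0.075.

{"api": "play_rows", "payload": {"motion": [[[0.0463,0.0175,0.025,0,0,0],[0.0921,0.0355,0.0625,0,0,0],[0.0921,0.0355,0.075,0,0,0],[0.0921,0.0355,0.075,0,0,0]]]}}

```text
time_s: 3.42
position: [0.6096, 0.0963, 0.1957]
tcp_rot: [[0.1, 0.995, -0.007], [0.995, -0.1, 0.001], [-0.0, -0.007, -1.0]]
force: [-0.9, -0.0, 1.0]
opening: 0.737
grasp_force: 0.0
```

```bash
python3 - <<'E'
from h import *
c=cap('side'); f=c['frame'][120:290,130:330,::-1]; cv2.imwrite('pics/s1.png',cv2.resize(f,None,fx=3.5,fy=3.5,interpolation=cv2.INTER_CUBIC))
for k,z0,h,r in[('shaker',.035,.09,.021)]:
  for o in finder.outline_of('side',k)[:1]:
    print(o['confidence'],cent(o['pixels']))
  print(proj(c,(*st(-.033,.0687),.035)),proj(c,(*st(-.033,.0687),.125)))
for n in ('shaker','spice_a'): print(n,[(round(r['confidence'],2),np.round(r['at'],3).tolist()) for r in finder.recognise('side',n)][:4])
x,y=st(-.032,.0687); plan([(x,y,.088,-5.5)])
E
```

```text
0.59 [214.86702128 216.79787234]
[213.29294876 230.63205589] [212.16483133 202.91301125]
shaker [(0.64, [0.598, 0.102, 0.084])]
spice_a [(0.87, [0.582, -0.089, 0.104]), (0.78, [0.587, -0.029, 0.106]), (0.68, [0.598, 0.041, 0.097])]
now 3.62 [0.6117 0.0924 0.2008] [-2. 32. 85. -0. 62.  4.] 0.733 [0.1 0.9 0.5]
[0.609 0.097 0.088] -> [0.0044, -0.0031, 0.1128] [0.1, 0.02, -0.52] rows>= 2.7
```

View pics/s1.png

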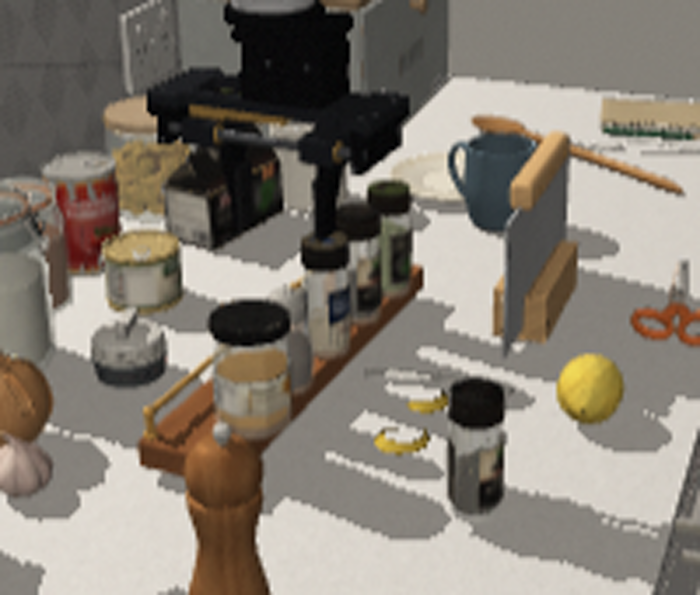

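To row units: 0.112 m is 0.14, 0.004 m is 0.005, -0.5 degrees is -0.0028.

{"api": "play_rows", "payload": {"motion": [[[0.0038,-0.0025,0.025,0,0,-0.0017],[0.005,-0.0025,0.0563,0,0,-0.0028],[0.005,-0.0025,0.0875,0,0,-0.0028],[0.005,-0.0025,0.1188,0,0,-0.0028],[0.005,-0.0025,0.14,0,0,-0.0028],[0.005,-0.0025,0.14,0,0,-0.0028]]]}}

```text
time_s: 4.12
position: [0.6078, 0.0961, 0.0856]
tcp_rot: [[0.097, 0.995, -0.005], [0.995, -0.097, -0.0], [-0.001, -0.005, -1.0]]
force: [-0.2, 0.1, 0.3]
opening: 0.741
grasp_force: 0.0
```

{"api": "play_rows", "payload": {"motion": [[[0,0,0,0,0,0],[0,0,0,0,0,0],[0,0,0,0,0,0],[0,0,0,0,0,0],[0,0,0,0,0,0]]], "fingers": 0.02}}

```text
time_s: 4.53
position: [0.6108, 0.0976, 0.0891]
tcp_rot: [[0.095, 0.995, 0.003], [0.995, -0.095, -0.0], [0.0, 0.003, -1.0]]
force: [0.4, -0.5, 1.3]
opening: 0.44
grasp_force: 28.3
```

```bash
python3 - <<'E'
from h import *
s=bot.read_state(); print(s['opening'],s['grasp_force'],s['position'])
c=cap('side'); f=c['frame'][150:270,150:290,::-1]; a=cv2.resize(f,None,fx=5,fy=5,interpolation=cv2.INTER_CUBIC); cv2.imwrite('pics/s2.png',a)
s=bot.read_state(); print(s['opening'],s['grasp_force'],s['position'])
E
```

```text
0.440026812494922 28.26956707431659 [0.61080115 0.09763301 0.08907854]
0.44004147511245106 29.96223456779262 [0.6108128  0.09762905 0.088989  ]
```

View pics/s2.png

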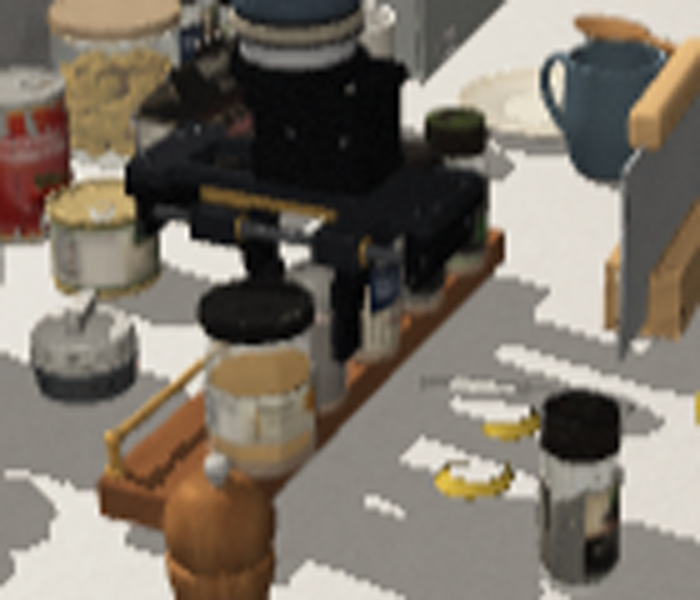

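{"api": "play_rows", "payload": {"motion": [[[0,0,-0.0075,0,0,0],[0,0,-0.025,0,0,0],[0,0,-0.05,0,0,0],[0,0,-0.0813,0,0,0],[0,0,-0.1125,0,0,0],[0,0,-0.1438,0,0,0],[0,0,-0.1625,0,0,0],[0,0,-0.1625,0,0,0]]]}}

```text
time_s: 5.25
position: [0.6117, 0.098, 0.2218]
tcp_rot: [[0.095, 0.995, 0.008], [0.995, -0.095, -0.0], [0.001, 0.008, -1.0]]
force: [0.8, -1.1, -1.8]
opening: 0.438
grasp_force: 29.6
```

```bash
python3 - <<'E'
from h import *
c=cap('side'); f=c['frame'][120:270,150:290,::-1]; a=cv2.resize(f,None,fx=4,fy=4,interpolation=cv2.INTER_CUBIC); cv2.imwrite('pics/s3.png',a)
s=bot.read_state(); print(s['opening'],s['grasp_force'],s['position'],s['force'])
for n,k in(('side','pepper_mill'),('top','pepper_mill'),('side','spare')): 
    if n=='top': cap('top')
    print(n,k,[(round(r['confidence'],2),np.round(r['at'],3).tolist()) for r in finder.recognise(n,k)][:4])
E
```

```text
0.4396261327438266 29.580194169539027 [0.61046978 0.09791371 0.2194978 ] [-0.3876366   0.08722488 -1.38144233]
side pepper_mill [(0.73, [0.524, 0.39, 0.082])]
top pepper_mill [(0.87, [0.533, 0.361, 0.136])]
side spare [(0.94, [0.429, 0.191, 0.059]), (0.43, [0.365, 0.031, 0.043])]
```

View pics/s3.png

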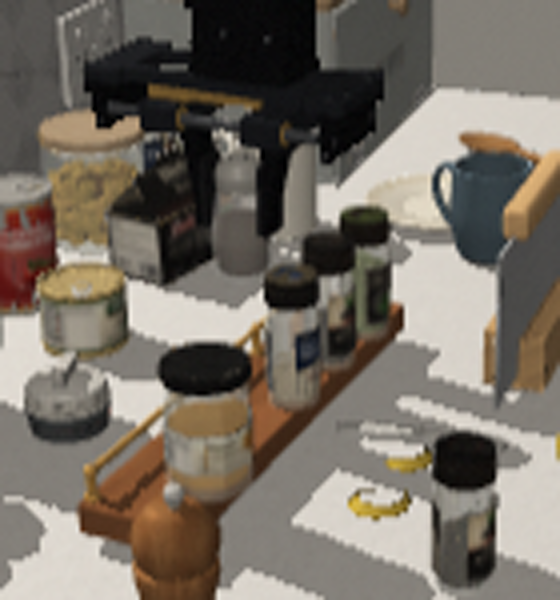

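To row units: -0.187 m is -0.2338, 0.17 m is 0.2125.

{"api": "play_rows", "payload": {"motion": [[[0.0188,-0.0213,0,0,0,0],[0.05,-0.0563,0,0,0,0],[0.0825,-0.0913,0,0,0,0],[0.115,-0.1263,0,0,0,0],[0.1475,-0.1613,0,0,0,0],[0.175,-0.1938,0,0,0,0],[0.2,-0.2213,0,0,0,0],[0.2125,-0.2338,0,0,0,0]]]}}

```text
time_s: 6.17
position: [0.4353, 0.2864, 0.216]
tcp_rot: [[0.093, 0.996, -0.006], [0.996, -0.093, -0.001], [-0.001, -0.006, -1.0]]
force: [-0.2, 0.3, -1.1]
opening: 0.439
grasp_force: 29.6
```

To row units: 0.152 m is 0.19, 0.15 m is 0.1875.

{"api": "play_rows", "payload": {"motion": [[[0,0,0.025,0,0,0],[0,0,0.0625,0,0,0],[0,0,0.1,0,0,0],[0,0,0.1375,0,0,0],[0,0,0.1688,0,0,0],[0,0,0.1875,0,0,0],[0,0,0.19,0,0,0],[0,0,0.19,0,0,0]]]}}

```text
time_s: 6.83
position: [0.4385, 0.2842, 0.0638]
tcp_rot: [[0.095, 0.995, -0.004], [0.995, -0.095, -0.002], [-0.002, -0.004, -1.0]]
force: [1.0, -0.7, -1.2]
opening: 0.436
grasp_force: 29.6
```

To row units: 0.011 m is 0.0138, 0.01 m is 0.0125.

{"api": "play_rows", "payload": {"motion": [[[0,0,0.0025,0,0,0],[0,0,0.0063,0,0,0],[0,0,0.01,0,0,0],[0,0,0.0125,0,0,0],[0,0,0.0138,0,0,0],[0,0,0.0138,0,0,0],[0,0,0.0138,0,0,0]]]}}

```text
time_s: 7.42
position: [0.4398, 0.2848, 0.0548]
tcp_rot: [[0.095, 0.995, 0.0], [0.995, -0.095, 0.0], [0.0, 0.0, -1.0]]
force: [-0.5, -0.8, -0.7]
opening: 0.44
grasp_force: 29.6
```

{"api": "play_rows", "payload": {"motion": [[[0,0,0,0,0,0],[0,0,0,0,0,0],[0,0,0,0,0,0],[0,0,0,0,0,0],[0,0,0,0,0,0]]], "fingers": 0.064}}

```text
time_s: 7.83
position: [0.4399, 0.2848, 0.0547]
tcp_rot: [[0.095, 0.995, 0.0], [0.995, -0.095, 0.0], [0.0, 0.0, -1.0]]
force: [-0.1, 0.9, 0.7]
opening: 0.697
grasp_force: 0.0
```

To row units: -0.135 m is -0.1688, -0.095 m is -0.1188.

{"api": "play_rows", "payload": {"motion": [[[0,0,-0.0125,0,0,0],[0,0,-0.0375,0,0,0],[0,0,-0.075,0,0,0],[0,0,-0.1188,0,0,0],[0,0,-0.1563,0,0,0],[0,0,-0.1688,0,0,0]]]}}

```text
time_s: 8.33
position: [0.4419, 0.2857, 0.1945]
tcp_rot: [[0.095, 0.995, 0.008], [0.995, -0.095, 0.003], [0.004, 0.008, -1.0]]
force: [1.4, 0.1, 0.1]
opening: 0.733
grasp_force: 0.0
```

```bash
python3 - <<'E'
from h import *
c=cap('side')
for k in('shaker','spare','pepper_mill'): print(k,[(round(r['confidence'],2),np.round(r['at'],3).tolist()) for r in finder.recognise('side',k)][:3])
for k,z0,h,r,p in[('spare',0,.105,.0204,(.43,.177)),('shaker',0,.09,.021,(.44,.285))]:
  for o in finder.outline_of('side',k)[:1]:
    m=o['pixels'].astype(np.uint8); q=fitc(c,m,p,z0,h,r); print(k,o['confidence'],q,iou(m,hullmask(c,cyl(*q,z0,h,r))))
    q,_=q,0
cv2.imwrite('pics/s4.png',cv2.resize(c['frame'][150:330,130:330,::-1],None,fx=3,fy=3))
plan([(.428,.1765,.19,-5.5),(.428,.1765,.057,-5.5)])
E
```

```text
shaker [(0.8, [0.436, 0.298, 0.05]), (0.38, [0.655, 0.137, 0.038])]
spare [(0.64, [0.428, 0.189, 0.063])]
pepper_mill [(0.74, [0.526, 0.388, 0.085])]
spare 0.93 [0.42888722 0.17180895] 0.8851251840942562
shaker 0.84 [0.43896584 0.28773407] 0.6752717391304348
now 8.63 [0.4384 0.2842 0.1879] [ 21.  27. 100.  -0.  54.  26.] 0.733 [ 0.  -0.2 -0.2]
[0.428 0.176 0.19 ] -> [-0.1082, -0.0001, -0.0019] [-0.2, 0.1, 0.04] rows>= 2.6
[0.428 0.176 0.057] -> [0.0, 0.0, 0.133] [0.0, 0.0, 0.0] rows>= 3.2
```

To row units: -0.109 m is -0.1363, -0.05 m is -0.0625.

{"api": "play_rows", "payload": {"motion": [[[-0.025,0,0,0,0,0],[-0.0625,0,0,0,0,0],[-0.1,0,0,0,0,0],[-0.125,0,0,0,0,0],[-0.1363,0,0.0125,0,0,0],[-0.1363,0,0.0375,0,0,0],[-0.1363,0,0.0625,0,0,0]]]}}

```text
time_s: 9.22
position: [0.4289, 0.1753, 0.1381]
tcp_rot: [[0.097, 0.995, -0.001], [0.995, -0.097, -0.0], [-0.0, -0.001, -1.0]]
force: [-0.1, -0.3, -1.1]
opening: 0.732
grasp_force: 0.0
```

To row units: 0.081 m is 0.1013, 0.078 m is 0.0975.

{"api": "play_rows", "payload": {"motion": [[[0,0,0.025,0,0,0],[0,0,0.0563,0,0,0],[0,0,0.0813,0,0,0],[0,0,0.0975,0,0,0],[0,0,0.1013,0,0,0],[0,0,0.1013,0,0,0]]]}}

```text
time_s: 9.72
position: [0.4277, 0.1759, 0.0566]
tcp_rot: [[0.095, 0.995, -0.005], [0.995, -0.095, -0.001], [-0.001, -0.005, -1.0]]
force: [-0.1, 0.3, 0.3]
opening: 0.737
grasp_force: 0.0
```

{"api": "play_rows", "payload": {"motion": [[[0,0,0,0,0,0],[0,0,0,0,0,0],[0,0,0,0,0,0],[0,0,0,0,0,0],[0,0,0,0,0,0]]], "fingers": 0.02}}

```text
time_s: 10.13
position: [0.4294, 0.1763, 0.0592]
tcp_rot: [[0.095, 0.995, 0.001], [0.995, -0.095, 0.0], [0.0, 0.001, -1.0]]
force: [-0.9, 0.3, 3.1]
opening: 0.461
grasp_force: 30.0
```

```bash
python3 - <<'E'
from h import *
print(st(-.031,.064)); plan([(.429,.1763,.235,-5.5),(*st(-.031,.064),.235,-5.5)])
E
```

```text
(np.float64(0.6098106469517768), np.float64(0.0922890984049132))
now 10.13 [0.4294 0.1763 0.0592] [  8.  37. 113.   0.  30.  14.] 0.461 [-0.9  0.3  3.1]
[0.429 0.176 0.235] -> [-0.0, -0.0003, -0.1758] [0.05, -0.02, 0.04] rows>= 4.2
[0.61  0.092 0.235] -> [-0.0663, 0.188, 0.0] [0.0, 0.0, 0.0] rows>= 4.8
```

To row units: -0.175 m is -0.2188, -0.16 m is -0.2.

{"api": "play_rows", "payload": {"motion": [[[0,0,-0.0125,0,0,0],[0,0,-0.0375,0,0,0],[0,0,-0.075,0,0,0],[0,0,-0.1188,0,0,0],[0,0,-0.1625,0,0,0],[0,0,-0.2,0,0,0],[0,0,-0.2188,0,0,0],[0,0,-0.2188,0,0,0]]]}}

```text
time_s: 10.8
position: [0.4315, 0.1767, 0.2374]
tcp_rot: [[0.095, 0.995, 0.009], [0.995, -0.095, 0.001], [0.002, 0.009, -1.0]]
force: [0.4, 0.1, -1.0]
opening: 0.472
grasp_force: 30.0
```

To row units: 0.188 m is 0.235, -0.066 m is -0.0825.

{"api": "play_rows", "payload": {"motion": [[[-0.0063,0.0175,0,0,0,0],[-0.02,0.0575,0,0,0,0],[-0.0375,0.1063,0,0,0,0],[-0.055,0.155,0,0,0,0],[-0.0688,0.1975,0,0,0,0],[-0.0788,0.225,0,0,0,0],[-0.0825,0.235,0,0,0,0],[-0.0825,0.235,0,0,0,0]]]}}

```text
time_s: 11.47
position: [0.6116, 0.0907, 0.2307]
tcp_rot: [[0.098, 0.995, -0.003], [0.995, -0.098, -0.0], [-0.001, -0.003, -1.0]]
force: [-1.0, -0.2, -2.1]
opening: 0.461
grasp_force: 30.0
```

To row units: 0.01 m is 0.0125, 0.005 m is 0.0063.

{"api": "play_rows", "payload": {"motion": [[[0,0,0.0063,0,0,0],[0,0,0.0125,0,0,0],[0,0,0.0125,0,0,0]]]}}

```text
time_s: 11.72
position: [0.6074, 0.0935, 0.2216]
tcp_rot: [[0.094, 0.996, -0.005], [0.996, -0.094, 0.0], [-0.0, -0.005, -1.0]]
force: [0.0, 0.5, -1.4]
opening: 0.463
grasp_force: 30.0
```

```bash
python3 - <<'E'
from h import *
c=cap('side')
for k in('spice_a','wide_jar'): print(k,[(round(r['confidence'],2),np.round(r['at'],3).tolist()) for r in finder.recognise('side',k)][:5])
cv2.imwrite('pics/s5.png',cv2.resize(c['frame'][120:270,150:290,::-1],None,fx=4,fy=4,interpolation=cv2.INTER_CUBIC))
plan([(*st(-.031,.064),.15,-5.5),(*st(-.031,.064),.0945,-5.5)])
E
```

```text
spice_a [(0.83, [0.587, -0.029, 0.108]), (0.68, [0.581, -0.086, 0.104]), (0.67, [0.598, 0.041, 0.095])]
wide_jar [(0.82, [0.609, 0.177, 0.099])]
now 11.87 [0.6092 0.0934 0.2235] [-2. 31. 84.  0. 65.  4.] 0.465 [ 0.1 -0.4 -0.6]
[0.61  0.092 0.15 ] -> [-0.001, 0.0008, 0.0735] [-0.04, -0.0, 0.1] rows>= 1.8
[0.61  0.092 0.094] -> [0.0, 0.0, 0.0555] [0.0, 0.0, 0.0] rows>= 1.3
```

View pics/s5.png

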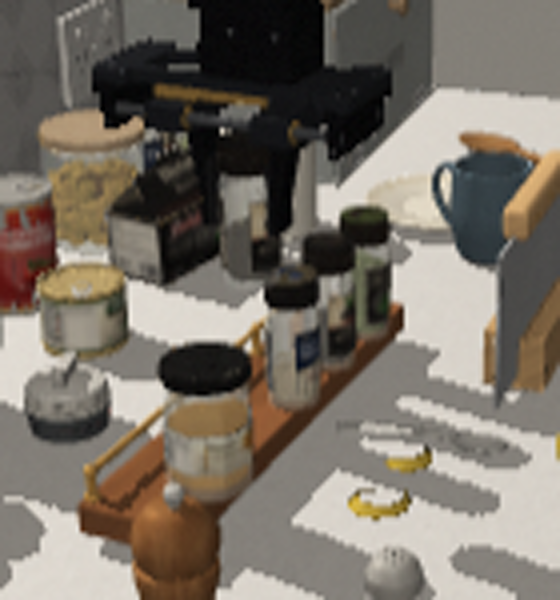

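To row units: 0.12 m is 0.15, 0.108 m is 0.135.

{"api": "play_rows", "payload": {"motion": [[[0,0,0.0188,0,0,0],[0,0,0.05,0,0,0],[0,0,0.0813,0,0,0],[0,0,0.1125,0,0,0],[0,0,0.135,0,0,0],[0,0,0.1463,0,0,0],[0,0,0.15,0,0,0],[0,0,0.15,0,0,0]]]}}

```text
time_s: 12.53
position: [0.6102, 0.0929, 0.1035]
tcp_rot: [[0.095, 0.995, -0.0], [0.995, -0.095, 0.0], [0.0, -0.0, -1.0]]
force: [1.0, 0.7, 0.2]
opening: 0.462
grasp_force: 30.0
```

To row units: 0.007 m is 0.0088, 0.005 m is 0.0063.

{"api": "play_rows", "payload": {"motion": [[[0,0,0.0013,0,0,0],[0,0,0.0038,0,0,0],[0,0,0.0063,0,0,0],[0,0,0.0088,0,0,0],[0,0,0.0088,0,0,0]]]}}

```text
time_s: 12.95
position: [0.6102, 0.0927, 0.0966]
tcp_rot: [[0.095, 0.995, 0.0], [0.995, -0.095, -0.0], [-0.0, 0.0, -1.0]]
force: [0.3, -0.0, -0.9]
opening: 0.463
grasp_force: 30.0
```

Still hanging; 2 mm more, then let go and rise.

To row units: 0.0025 m is 0.0031, 0.002 m is 0.0025.

{"api": "play_rows", "payload": {"motion": [[[0,0,0.0013,0,0,0],[0,0,0.0025,0,0,0],[0,0,0.0031,0,0,0],[0,0,0.0031,0,0,0],[0,0,0.0031,0,0,0]]]}}

```text
time_s: 13.37
position: [0.6103, 0.0927, 0.0943]
tcp_rot: [[0.095, 0.995, 0.0], [0.995, -0.095, -0.0], [-0.0, 0.0, -1.0]]
force: [-0.3, 0.3, 1.9]
opening: 0.463
grasp_force: 30.0
```

{"api": "play_rows", "payload": {"motion": [[[0,0,0,0,0,0],[0,0,0,0,0,0],[0,0,0,0,0,0],[0,0,0,0,0,0],[0,0,0,0,0,0]]], "fingers": 0.064}}

```text
time_s: 13.78
position: [0.6102, 0.0927, 0.094]
tcp_rot: [[0.095, 0.995, 0.0], [0.995, -0.095, 0.0], [0.0, 0.0, -1.0]]
force: [0.1, -0.5, -0.5]
opening: 0.711
grasp_force: 0.0
```

To row units: -0.145 m is -0.1813, -0.135 m is -0.1688.

{"api": "play_rows", "payload": {"motion": [[[0,0,-0.0125,0,0,0],[0,0,-0.0438,0,0,0],[0,0,-0.0875,0,0,0],[0,0,-0.1313,0,0,0],[0,0,-0.1688,0,0,0],[0,0,-0.1813,0,0,0],[0,0,-0.1813,0,0,0]]]}}

```text
time_s: 14.37
position: [0.6123, 0.0927, 0.2433]
tcp_rot: [[0.095, 0.995, 0.008], [0.995, -0.095, -0.0], [0.001, 0.008, -1.0]]
force: [0.2, -0.4, 0.1]
opening: 0.733
grasp_force: 0.0
```

```bash
python3 - <<'E'
from h import *
c=cap('side')
for k in('spice_a','wide_jar','scraper_handle','stand','scraper'): print(k,[(round(r['confidence'],2),np.round(r['at'],3).tolist()) for r in finder.recognise('side',k)][:5])
o=finder.outline_of('side','scraper_handle')[0]; q,v=fitbox(c,o['pixels'],[.463,-.165,-.02],.134,.028,.022,.15); print('handle',q,v,o['pixels'].sum())
o=finder.outline_of('side','stand')[0]; q,v=fitbox(c,o['pixels'],[.463,-.165,-.02],0,.05,.052,.13); print('stand',q,v)
cv2.imwrite('pics/s6.png',cv2.resize(c['frame'][130:250,200:340,::-1],None,fx=5,fy=5,interpolation=cv2.INTER_CUBIC))
plan([])
E
```

```text
spice_a [(0.89, [0.594, 0.04, 0.104]), (0.71, [0.581, -0.088, 0.103]), (0.64, [0.588, -0.03, 0.107]), (0.64, [0.433, 0.297, 0.049])]
wide_jar [(0.79, [0.609, 0.178, 0.1]), (0.36, [0.558, -0.343, 0.071])]
scraper_handle [(0.83, [0.464, -0.134, 0.102])]
stand [(0.65, [0.442, -0.131, 0.037]), (0.57, [0.579, -0.088, 0.104])]
scraper [(0.66, [0.467, -0.136, 0.101]), (0.36, [0.591, 0.041, 0.103]), (0.24, [0.612, 0.179, 0.099])]
handle [ 0.45733826 -0.13903514 -0.01253582] 0.35980746089049337 717
stand [ 0.46606255 -0.17846293  0.02191383] 0.8673469387755102
now 14.77 [0.6095 0.0926 0.2374] [-2. 30. 83.  0. 67.  4.] 0.735 [ 0.2 -0.2  0.2]
```

View pics/s6.png

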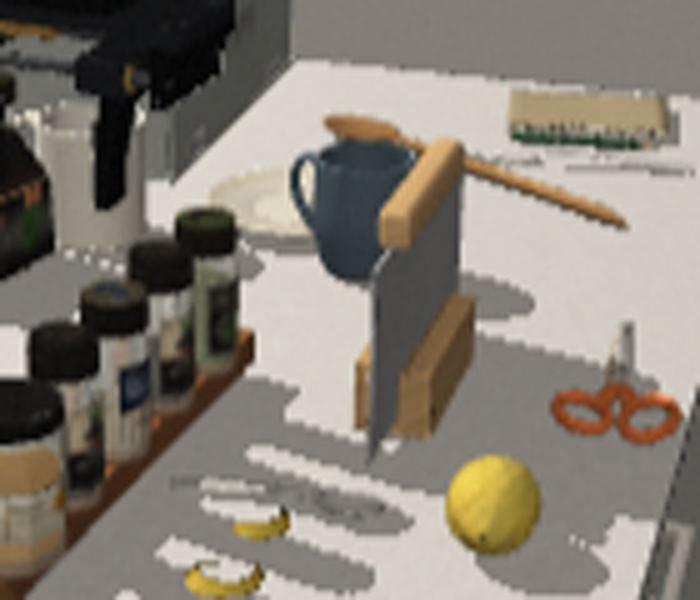

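```bash
python3 - <<'E'
from h import *
c=cap('top'); f=c['frame']
m=finder.outline_of('top','scraper_handle')[0]['pixels'].astype(np.uint8)
def info(m,n):
    v,u=np.nonzero(m); p=np.c_[u,v].astype(np.float32); mu=p.mean(0); w,V=np.linalg.eigh(np.cov((p-mu).T)); d=V[:,1]; s=(p-mu)@d
    a,b=mu+d*s.min(),mu+d*s.max(); A,B=at_z(c,a,.15),at_z(c,b,.15)
    if A[1]>B[1]:A,B=B,A
    print(n,m.sum(),np.round(A,3),np.round(B,3),'mid',np.round((A+B)/2,4),'len',round(np.linalg.norm(A-B),3),'yaw',np.degrees(np.arctan2(-(B-A)[0],(B-A)[1])))
info(m,'handle mask'); info(finder.outline_of('top','scraper')[0]['pixels'],'scraper mask'); 
hsv=cv2.cvtColor(f,cv2.COLOR_RGB2HSV); r=hsv[195:222,258:352]
m2=np.zeros((384,512),np.uint8); m2[195:222,258:352]=(r[...,1]>100)&(r[...,2]>120); 
n,l,stt,_=cv2.connectedComponentsWithStats(m2); i=1+np.argmax(stt[1:,4]); info((l==i).astype(np.uint8),'wood')
for row in f[198:222:2,262:350:4].mean(2).astype(int): print(*row)
print()
for row in hsv[198:222:2,262:350:4,1].astype(int): print(*row)
E
```

```text
handle mask 498 [ 0.463 -0.267  0.15 ] [ 0.462 -0.051  0.15 ] mid [ 0.4625 -0.1594  0.15  ] len 0.216 yaw 0.36027896546027965
scraper mask 552 [ 0.463 -0.273  0.15 ] [ 0.461 -0.048  0.15 ] mid [ 0.4621 -0.1608  0.15  ] len 0.225 yaw 0.5354360178056128Traceback (most recent call last):
  File "<stdin>", line 12, in <module>
    return _wrapfunc(a, 'argmax', axis=axis, out=out, **kwds)
    return bound(*args, **kwds)
ValueError: attempt to get argmax of an empty sequence
```

```bash
python3 - <<'E'
from h import *
plan([(.463,-.161,.235,0),(.463,-.161,.150,0)])
E
```

```text
now 14.92 [0.61   0.0927 0.2383] [-2. 30. 83.  0. 67.  4.] 0.74 [ 0.7  0.5 -0.4]
[ 0.463 -0.161  0.235] -> [-0.2665, -0.1222, 0.0035] [-0.08, 0.0, -5.46] rows>= 7.0
[ 0.463 -0.161  0.15 ] -> [0.0, 0.0, 0.085] [0.0, 0.0, 0.0] rows>= 2.0
```

To row units: -0.266 m is -0.3325, -0.06 m is -0.075, -5.4 degrees is -0.03.

{"api": "play_rows", "payload": {"motion": [[[-0.0313,-0.015,0,0,0,-0.0056],[-0.075,-0.035,0,0,0,-0.0111],[-0.1213,-0.0563,0,0,0,-0.0167],[-0.1675,-0.0763,0,0,0,-0.0222],[-0.2138,-0.0975,0,0,0,-0.0278],[-0.26,-0.1188,0,0,0,-0.03],[-0.3,-0.1375,0,0,0,-0.03],[-0.3325,-0.1525,0.0038,0,0,-0.03]]], "fingers": 0.056}}

```text
time_s: 15.58
position: [0.4624, -0.1627, 0.2365]
tcp_rot: [[0.002, 1.0, 0.001], [1.0, -0.002, -0.001], [-0.001, 0.001, -1.0]]
force: [1.0, -0.1, -0.3]
opening: 0.642
grasp_force: 0.0
```

To row units: 0.03 m is 0.0375, 0.02 m is 0.025.

{"api": "play_rows", "payload": {"motion": [[[0,0,0,0,0,0],[0,0,0.0063,0,0,0],[0,0,0.025,0,0,0],[0,0,0.0375,0,0,0],[0,0,0.0375,0,0,0]]]}}

```text
time_s: 16.0
position: [0.4628, -0.1587, 0.2041]
tcp_rot: [[-0.0, 1.0, -0.003], [1.0, 0.0, 0.003], [0.003, -0.003, -1.0]]
force: [0.3, 0.3, -0.3]
opening: 0.649
grasp_force: 0.0
```

```bash
python3 - <<'E'
from h import *
c=cap('side')
cv2.imwrite('pics/s7.png',cv2.resize(c['frame'][90:250,200:360,::-1],None,fx=3.7,fy=3.7,interpolation=cv2.INTER_CUBIC))
plan([(.463,-.161,.150,0)])
E
```

```text
now 16.05 [ 0.4633 -0.159   0.205 ] [-32.  23. 103.   0.  54. -32.] 0.641 [ 0.7 -0.1  0.5]
[ 0.463 -0.161  0.15 ] -> [-0.0021, -0.0002, 0.055] [-0.12, -0.1, 0.03] rows>= 1.3
```

View pics/s7.png

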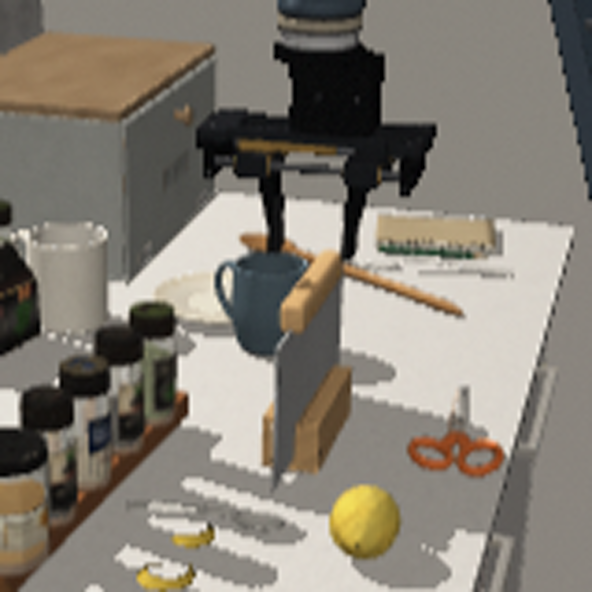

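To row units: 0.055 m is 0.0688, 0.05 m is 0.0625.

{"api": "play_rows", "payload": {"motion": [[[-0.0025,0,0.0188,0,0,0],[-0.0025,0,0.0438,0,0,0],[-0.0025,0,0.0625,0,0,0],[-0.0025,0,0.0688,0,0,0],[-0.0025,0,0.0688,0,0,0]]]}}

```text
time_s: 16.47
position: [0.4634, -0.1617, 0.1504]
tcp_rot: [[-0.0, 1.0, -0.002], [1.0, 0.0, 0.001], [0.001, -0.002, -1.0]]
force: [-0.2, 0.9, -0.0]
opening: 0.641
grasp_force: 0.0
```

{"api": "play_rows", "payload": {"motion": [[[0,0,0,0,0,0],[0,0,0,0,0,0],[0,0,0,0,0,0],[0,0,0,0,0,0],[0,0,0,0,0,0],[0,0,0,0,0,0]]], "fingers": 0.0}}

```text
time_s: 16.97
position: [0.4636, -0.1626, 0.1515]
tcp_rot: [[0.001, 1.0, 0.001], [1.0, -0.001, -0.0], [-0.0, 0.001, -1.0]]
force: [0.3, -0.2, -0.1]
opening: 0.277
grasp_force: 0.0
```

{"api": "play_rows", "payload": {"motion": [[[0,0,0,0,0,0],[0,0,0,0,0,0],[0,0,0,0,0,0]]]}}

```text
time_s: 17.22
position: [0.4637, -0.1626, 0.1514]
tcp_rot: [[0.001, 1.0, 0.001], [1.0, -0.001, -0.0], [-0.0, 0.001, -1.0]]
force: [-0.4, 0.5, 3.7]
opening: 0.252
grasp_force: 30.0
```

To row units: -0.115 m is -0.1438, -0.09 m is -0.1125.

{"api": "play_rows", "payload": {"motion": [[[0,0,-0.005,0,0,0],[0,0,-0.015,0,0,0],[0,0,-0.03,0,0,0],[0,0,-0.05,0,0,0],[0,0,-0.0813,0,0,0],[0,0,-0.1125,0,0,0],[0,0,-0.1375,0,0,0],[0,0,-0.1438,0,0,0]]]}}

```text
time_s: 17.88
position: [0.4648, -0.1633, 0.2694]
tcp_rot: [[0.001, 1.0, 0.005], [1.0, -0.001, -0.003], [-0.003, 0.005, -1.0]]
force: [-0.2, 0.0, -1.9]
opening: 0.249
grasp_force: 30.0
```

{"api": "play_rows", "payload": {"motion": [[[0,0,0,0,0,0],[0,0,0,0,0,0],[0,0,0,0,0,0]]]}}

```text
time_s: 18.13
position: [0.4624, -0.1619, 0.2646]
tcp_rot: [[0.001, 1.0, -0.003], [1.0, -0.001, 0.002], [0.002, -0.003, -1.0]]
force: [0.2, 0.6, -2.8]
opening: 0.25
grasp_force: 30.0
```

```bash
python3 - <<'E'
from h import *
plan([(*st(-.09,-.08),.266,-5.53),(*st(-.09,-.08),.1655,-5.53),(*st(-.0425,-.08),.1655,-5.53)])
c=cap('side'); cv2.imwrite('pics/s8.png',cv2.resize(c['frame'][90:250,200:360,::-1],None,fx=3.7,fy=3.7,interpolation=cv2.INTER_CUBIC))
E
```

```text
now 18.13 [ 0.4624 -0.1619  0.2646] [-32.  18.  99.  -0.  63. -32.] 0.25 [ 0.2  0.6 -2.8]
[ 0.537 -0.045  0.266] -> [0.1166, 0.0747, -0.0014] [-0.18, -0.1, 5.47] rows>= 3.3
[ 0.537 -0.045  0.166] -> [0.0, 0.0, 0.1005] [0.0, 0.0, 0.0] rows>= 2.4
[ 0.584 -0.05   0.166] -> [0.0, 0.0475, 0.0] [0.0, 0.0, 0.0] rows>= 1.1
```

View pics/s8.png

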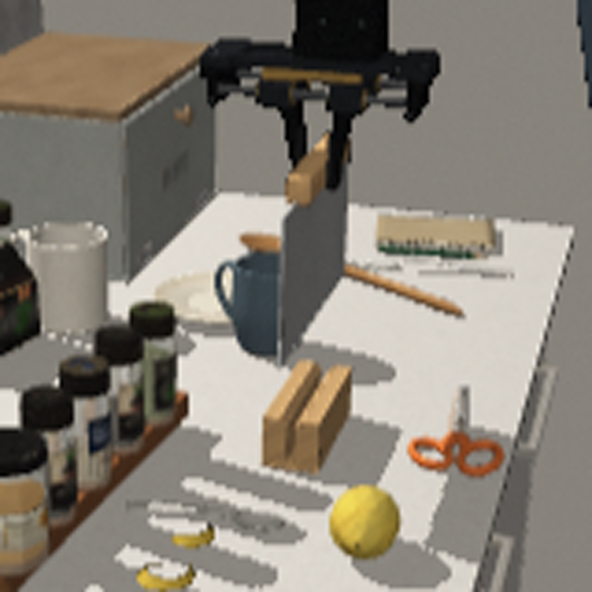

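To row units: 0.117 m is 0.1463, 0.05 m is 0.0625, 2.4 degrees is 0.0133.

{"api": "play_rows", "payload": {"motion": [[[0.0125,0.0088,0,0,0,0.0028],[0.035,0.0225,0,0,0,0.0078],[0.0625,0.04,0,0,0,0.0133],[0.0938,0.06,0,0,0,0.02],[0.1225,0.0775,0,0,0,0.0261],[0.14,0.0888,0,0,0,0.0294],[0.1463,0.0931,0,0,0,0.0306],[0.1463,0.0931,0,0,0,0.0306]]]}}

```text
time_s: 18.85
position: [0.538, -0.0445, 0.2647]
tcp_rot: [[0.094, 0.996, -0.002], [0.996, -0.094, 0.001], [0.0, -0.002, -1.0]]
force: [-0.1, -0.3, -2.3]
opening: 0.251
grasp_force: 30.0
```

To row units: 0.1 m is 0.125, 0.092 m is 0.115.

{"api": "play_rows", "payload": {"motion": [[[0,0,0.01,0,0,0],[0,0,0.0275,0,0,0],[0,0,0.05,0,0,0],[0,0,0.075,0,0,0],[0,0,0.0975,0,0,0],[0,0,0.115,0,0,0],[0,0,0.125,0,0,0],[0,0,0.125,0,0,0]]]}}

```text
time_s: 19.52
position: [0.536, -0.0464, 0.1638]
tcp_rot: [[0.098, 0.995, -0.005], [0.995, -0.098, 0.001], [0.001, -0.005, -1.0]]
force: [-0.8, -0.3, -2.8]
opening: 0.248
grasp_force: 30.0
```

{"api": "play_rows", "payload": {"motion": [[[0,0,0,0,0,0],[0,0,0,0,0,0],[0,0,0,0,0,0]]]}}

```text
time_s: 19.77
position: [0.5387, -0.0461, 0.1671]
tcp_rot: [[0.097, 0.995, 0.002], [0.995, -0.097, -0.001], [-0.0, 0.002, -1.0]]
force: [-0.0, -0.3, -1.8]
opening: 0.247
grasp_force: 30.0
```

```bash
python3 - <<'E'
from h import *
plan([(*st(-.06,-.08),.1655,-5.53),(*st(-.0425,-.08),.1655,-5.53)])
s=bot.read_state(); print(np.round(s['tcp_rot'],4).tolist())
E
```

```text
now 19.77 [ 0.5387 -0.0461  0.1671] [-17.  29.  98.  -0.  52. -11.] 0.247 [-0.  -0.3 -1.8]
[ 0.567 -0.048  0.166] -> [0.0006, 0.0284, 0.0016] [0.13, 0.03, -0.05] rows>= 0.7
[ 0.584 -0.05   0.166] -> [0.0, 0.0175, 0.0] [0.0, 0.0, 0.0] rows>= 0.4
[[0.0972, 0.9953, 0.0022], [0.9953, -0.0972, -0.0007], [-0.0005, 0.0022, -1.0]]
```

To row units: 0.039 m is 0.0488, 0.036 m is 0.045.

{"api": "play_rows", "payload": {"motion": [[[0,0.005,0.0013,0,0,0],[0,0.0125,0.0013,0,0,0],[0,0.02,0.0013,0,0,0],[0,0.0263,0.0013,0,0,0],[0,0.0325,0.0013,0,0,0],[0,0.0388,0.0013,0,0,0],[0,0.045,0.0013,0,0,0],[0,0.0488,0.0013,0,0,0]]]}}

```text
time_s: 20.43
position: [0.5771, -0.0493, 0.1648]
tcp_rot: [[0.097, 0.995, -0.001], [0.995, -0.097, 0.0], [0.0, -0.001, -1.0]]
force: [-1.4, 0.6, -0.7]
opening: 0.25
grasp_force: 30.0
```

To row units: 0.004 m is 0.005, 0.001 m is 0.0013.

{"api": "play_rows", "payload": {"motion": [[[0,0.0013,0,0,0,0],[0,0.0025,0,0,0,0],[0,0.0038,0,0,0,0],[0,0.005,0,0,0,0],[0,0.005,0,0,0,0]]]}}

```text
time_s: 20.85
position: [0.5808, -0.0497, 0.1649]
tcp_rot: [[0.097, 0.995, -0.0], [0.995, -0.097, 0.0], [0.0, -0.0, -1.0]]
force: [-1.7, 0.4, -3.3]
opening: 0.25
grasp_force: 30.0
```

```bash
python3 - <<'E'
from h import *
plan([(*st(-.0415,-.08),.1655,-5.53)])
E
```

```text
now 20.85 [ 0.5808 -0.0497  0.1649] [-16.  32.  92.   0.  55. -10.] 0.25 [-1.7  0.4 -3.3]
[ 0.585 -0.05   0.166] -> [0.0001, 0.0047, -0.0006] [-0.0, -0.01, -0.03] rows>= 0.1
```

To row units: 0.003 m is 0.0038, 0.002 m is 0.0025.

{"api": "play_rows", "payload": {"motion": [[[0,0.0013,0,0,0,0],[0,0.0025,0,0,0,0],[0,0.0038,0,0,0,0],[0,0.0038,0,0,0,0]]]}}

```text
time_s: 21.18
position: [0.5843, -0.0501, 0.165]
tcp_rot: [[0.097, 0.995, 0.001], [0.995, -0.097, -0.0], [-0.0, 0.001, -1.0]]
force: [-0.6, 0.1, -3.5]
opening: 0.252
grasp_force: 30.0
```

{"api": "play_rows", "payload": {"motion": [[[0,0.0013,0,0,0,0],[0,0.0025,0,0,0,0],[0,0.0025,0,0,0,0]]]}}

```text
time_s: 21.43
position: [0.5853, -0.0502, 0.165]
tcp_rot: [[0.096, 0.995, -0.002], [0.995, -0.096, 0.0], [-0.0, -0.002, -1.0]]
force: [-2.7, -0.3, -1.2]
opening: 0.25
grasp_force: 30.0
```

To row units: 0.001 m is 0.0013, 0.0005 m is 0.0006.

{"api": "play_rows", "payload": {"motion": [[[0,0.0006,0,0,0,0],[0,0.0013,0,0,0,0],[0,0.0013,0,0,0,0]]]}}

```text
time_s: 21.68
position: [0.5859, -0.0503, 0.1649]
tcp_rot: [[0.096, 0.995, -0.002], [0.995, -0.096, 0.0], [-0.0, -0.002, -1.0]]
force: [-4.8, -1.0, -0.1]
opening: 0.25
grasp_force: 30.0
```

{"api": "play_rows", "payload": {"motion": [[[0,0.0006,0,0,0,0],[0,0.0013,0,0,0,0],[0,0.0013,0,0,0,0]]]}}

```text
time_s: 21.93
position: [0.5865, -0.0503, 0.1648]
tcp_rot: [[0.096, 0.995, -0.003], [0.995, -0.096, 0.0], [-0.0, -0.003, -1.0]]
force: [-5.8, -0.7, 0.0]
opening: 0.25
grasp_force: 30.1
```

```bash
python3 - <<'E'
from h import *
plan([]); s=bot.read_state(); print(s['moment'],np.round(s['tcp_rot'],4).tolist())
c=cap('side'); cv2.imwrite('pics/s9.png',cv2.resize(c['frame'][140:260,180:300,::-1],None,fx=5,fy=5,interpolation=cv2.INTER_CUBIC))
E
```

```text
now 21.93 [ 0.5865 -0.0503  0.1648] [-16.  33.  91.  -0.  56. -10.] 0.25 [-5.8 -0.7  0. ]
[0.07722782 1.43534028 0.35884848] [[0.0958, 0.9954, -0.0034], [0.9954, -0.0958, 0.0002], [-0.0002, -0.0034, -1.0]]
```

View pics/s9.png

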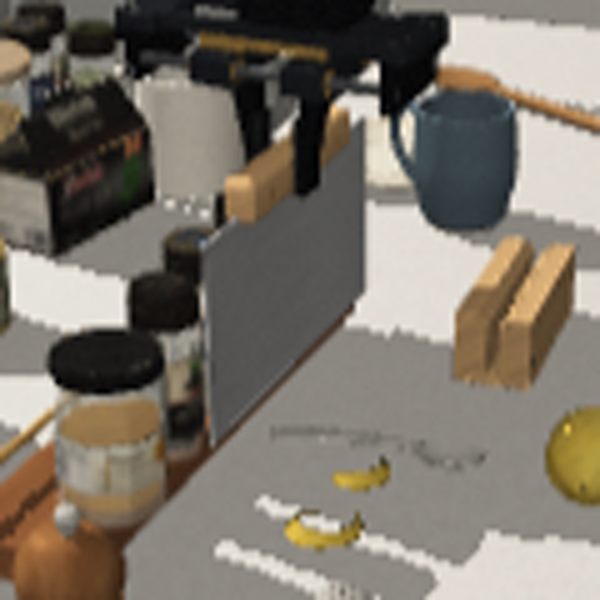

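To row units: 0.001 m is 0.0013, 0.0005 m is 0.0006, -0.7 degrees is -0.0039.

{"api": "play_rows", "payload": {"motion": [[[0,0.0006,0,0,0,-0.0017],[0,0.0013,0,0,0,-0.0033],[0,0.0013,0,0,0,-0.0039],[0,0.0013,0,0,0,-0.0039]]]}}

```text
time_s: 22.32
position: [0.587, -0.0502, 0.1647]
tcp_rot: [[0.086, 0.996, -0.005], [0.996, -0.086, 0.001], [0.001, -0.005, -1.0]]
force: [-6.2, -0.9, 0.1]
opening: 0.247
grasp_force: 30.1
```

```bash
python3 - <<'E'
from h import *
plan([]); s=bot.read_state(); print(s['moment'],np.round(s['tcp_rot'],4).tolist())
E
```

```text
now 22.32 [ 0.587  -0.0502  0.1647] [-16.  33.  91.  -0.  56. -11.] 0.247 [-6.2 -0.9  0.1]
[-0.0103967   1.59903557 -0.11911186] [[0.0856, 0.9963, -0.0045], [0.9963, -0.0856, 0.001], [0.0006, -0.0046, -1.0]]
```

To row units: -0.05 m is -0.0625, -0.049 m is -0.0613, 0.1 degrees is 0.0006.

{"api": "play_rows", "payload": {"motion": [[[0,-0.005,0,0,0,0],[0,-0.0175,0,0,0,0],[0,-0.035,0,0,0,0],[0,-0.0525,0,0,0,0.0006],[0,-0.06,0,0,0,0.0006],[0.0125,-0.0613,0,0,0,0.0006],[0.0375,-0.0625,0,0,0,0.0006]]]}}

```text
time_s: 22.9
position: [0.544, -0.0177, 0.1657]
tcp_rot: [[0.09, 0.996, 0.006], [0.996, -0.09, -0.001], [-0.001, 0.006, -1.0]]
force: [-0.3, 0.7, -2.4]
opening: 0.248
grasp_force: 30.0
```

To row units: 0.13 m is 0.1625, 0.12 m is 0.15.

{"api": "play_rows", "payload": {"motion": [[[0.0313,0,0,0,0,0],[0.0625,0,0,0,0,0],[0.0938,0,0,0,0,0],[0.125,0,0,0,0,0],[0.15,0,0,0,0,0],[0.1625,0,0,0,0,0],[0.1625,0,0,0,0,0],[0.1625,0,0,0,0,0]]]}}

```text
time_s: 23.57
position: [0.5537, 0.1134, 0.1652]
tcp_rot: [[0.085, 0.996, 0.002], [0.996, -0.085, -0.0], [-0.0, 0.002, -1.0]]
force: [-0.2, 0.3, -1.5]
opening: 0.248
grasp_force: 30.0
```

```bash
python3 - <<'E'
from h import *
import h; h.SYAW=np.radians(-5.05)
# front-face line through contact pose A
A=np.array([.587,-.0502]); t=np.radians(-5.05); n=np.array([np.cos(t),np.sin(t)]); y=np.array([-n[1],n[0]]); B=A+.16*y
plan([(*B,.165,-5.05)]); print(bot.read_state()['moment'],np.round(bot.read_state()['tcp_rot'],4).tolist())
E
```

```text
now 23.57 [0.5537 0.1134 0.1652] [ 0. 31. 95. -0. 54.  5.] 0.248 [-0.2  0.3 -1.5]
[0.601 0.109 0.165] -> [-0.0002, 0.0476, 0.0003] [0.11, 0.01, 0.17] rows>= 1.1
[ 0.04476298 -0.09287494  0.01772401] [[0.085, 0.9964, 0.0019], [0.9964, -0.085, -0.0004], [-0.0003, 0.0019, -1.0]]
```

To row units: 0.039 m is 0.0488, 0.01 m is 0.0125, 0.15 degrees is 0.0008.

{"api": "play_rows", "payload": {"motion": [[[0,0.005,0,0,0,0.0006],[0,0.0125,0,0,0,0.0008],[0,0.02,0,0,0,0.0008],[0,0.0263,0,0,0,0.0008],[0,0.0325,0,0,0,0.0008],[0,0.0388,0,0,0,0.0008],[0,0.045,0,0,0,0.0008],[0,0.0488,0,0,0,0.0008]]]}}

```text
time_s: 24.23
position: [0.5916, 0.1096, 0.1648]
tcp_rot: [[0.089, 0.996, -0.001], [0.996, -0.089, 0.0], [-0.0, -0.001, -1.0]]
force: [-2.2, 0.2, -1.4]
opening: 0.253
grasp_force: 30.0
```

To row units: 0.0055 m is 0.0069, 0.001 m is 0.0013.

{"api": "play_rows", "payload": {"motion": [[[0,0.0013,0,0,0,0],[0,0.0025,0,0,0,0],[0,0.0038,0,0,0,0],[0,0.005,0,0,0,0],[0,0.0063,0,0,0,0],[0,0.0069,0,0,0,0],[0,0.0069,0,0,0,0]]]}}

```text
time_s: 24.82
position: [0.5974, 0.1092, 0.165]
tcp_rot: [[0.089, 0.996, 0.0], [0.996, -0.089, -0.0], [0.0, 0.0, -1.0]]
force: [-1.6, 0.3, -3.1]
opening: 0.251
grasp_force: 30.0
```

```bash
python3 - <<'E'
from h import *
s=bot.read_state();print(s['position'],s['force'],s['moment'],np.round(s['tcp_rot'],4).tolist())
E
```

```text
[0.59737995 0.10923794 0.16497376] [-1.55430109  0.25951878 -3.10140578] [0.05965195 0.28808948 0.03962748] [[0.0891, 0.996, 0.0005], [0.996, -0.0891, -0.0], [0.0, 0.0005, -1.0]]
```

{"api": "play_rows", "payload": {"motion": [[[0,0.0006,0,0,0,0],[0,0.0013,0,0,0,0],[0,0.0019,0,0,0,0],[0,0.0019,0,0,0,0]]]}}

```text
time_s: 25.15
position: [0.5988, 0.1091, 0.165]
tcp_rot: [[0.089, 0.996, 0.0], [0.996, -0.089, -0.0], [0.0, 0.0, -1.0]]
force: [-1.8, 0.8, -3.2]
opening: 0.254
grasp_force: 30.0
```

To row units: 0.001 m is 0.0013, 0.0005 m is 0.0006.

{"api": "play_rows", "payload": {"motion": [[[0,0.0006,0,0,0,0],[0,0.0013,0,0,0,0],[0,0.0013,0,0,0,0]]]}}

```text
time_s: 25.4
position: [0.5998, 0.109, 0.1651]
tcp_rot: [[0.089, 0.996, 0.0], [0.996, -0.089, -0.0], [0.0, 0.0, -1.0]]
force: [-1.8, -0.6, -3.8]
opening: 0.248
grasp_force: 30.0
```

To row units: 0.001 m is 0.0013, 0.0005 m is 0.0006.

{"api": "play_rows", "payload": {"motion": [[[0,0.0006,0,0,0,0],[0,0.0013,0,0,0,0],[0,0.0013,0,0,0,0]]]}}

```text
time_s: 25.65
position: [0.6005, 0.1089, 0.165]
tcp_rot: [[0.089, 0.996, -0.0], [0.996, -0.089, 0.0], [-0.0, -0.0, -1.0]]
force: [-2.6, 0.3, -2.1]
opening: 0.252
grasp_force: 30.0
```

```bash
python3 - <<'E'
from h import *
s=bot.read_state();print(s['position'],s['force'],s['moment'],np.round(s['tcp_rot'],4).tolist())
E
```

```text
[0.60047585 0.10894708 0.16504524] [-2.64416535  0.32666982 -2.12135942] [0.02526648 0.52607969 0.02732278] [[0.089, 0.996, -0.0004], [0.996, -0.089, 0.0], [-0.0, -0.0004, -1.0]]
```

To row units: 0.001 m is 0.0013, 0.0005 m is 0.0006.

{"api": "play_rows", "payload": {"motion": [[[0,0.0006,0,0,0,0],[0,0.0013,0,0,0,0],[0,0.0013,0,0,0,0]]]}}

```text
time_s: 25.9
position: [0.6008, 0.1089, 0.165]
tcp_rot: [[0.089, 0.996, -0.002], [0.996, -0.089, 0.0], [-0.0, -0.002, -1.0]]
force: [-3.9, 0.7, -0.5]
opening: 0.252
grasp_force: 30.0
```

To row units: 0.001 m is 0.0013, 0.0005 m is 0.0006.

{"api": "play_rows", "payload": {"motion": [[[0,0.0006,0,0,0,0],[0,0.0013,0,0,0,0],[0,0.0013,0,0,0,0],[0,0.0013,0,0,0,0]]]}}

```text
time_s: 26.23
position: [0.6012, 0.1089, 0.1649]
tcp_rot: [[0.089, 0.996, -0.003], [0.996, -0.089, 0.0], [-0.0, -0.003, -1.0]]
force: [-5.6, -0.5, -0.7]
opening: 0.249
grasp_force: 30.1
```

```bash
python3 - <<'E'
from h import *
s=bot.read_state();print(s['position'],s['force'],s['moment'],np.round(s['tcp_rot'],4).tolist())
E
```

```text
[0.60118531 0.10886888 0.1649385 ] [-5.64927937 -0.53830293 -0.6720363 ] [0.07571243 1.28004989 0.02970991] [[0.0889, 0.996, -0.0034], [0.996, -0.0889, 0.0001], [-0.0002, -0.0034, -1.0]]
```

To row units: -0.1 m is -0.125, -0.05 m is -0.0625.

{"api": "play_rows", "payload": {"motion": [[[0,-0.005,0,0,0,0],[0,-0.0175,0,0,0,0],[0,-0.035,0,0,0,0],[0,-0.0525,-0.005,0,0,0],[0,-0.06,-0.025,0,0,0],[0,-0.0625,-0.0563,0,0,0],[0,-0.0625,-0.0938,0,0,0],[0,-0.0625,-0.125,0,0,0]]]}}

```text
time_s: 26.9
position: [0.5552, 0.1131, 0.2674]
tcp_rot: [[0.089, 0.996, 0.007], [0.996, -0.089, -0.0], [0.001, 0.007, -1.0]]
force: [0.7, 0.1, -2.6]
opening: 0.25
grasp_force: 30.0
```

```bash
python3 - <<'E'
from h import *
plan([(.4637,-.1626,.2655,-.05)])
c=cap('top')
S=[];o=finder.outline_of('top','step')[0]; q,v=fitbox(c,o['pixels'],[.6345,.0256,-.09],0,.035,.08,.39); print('step',np.round(q,4),np.degrees(q[2]),v)
t=np.radians(-5.1)
for k,h,r in[('spice_a',.105,.0204),('wide_jar',.094,.0312)]:
  for o in finder.outline_of('top',k)[:5]:
    m=o['pixels'].astype(np.uint8); p=fitc(c,m,at_z(c,cent(m),.12)[:2],.035,h,r); d=p-np.array([.6345,.0256])
    print(k,round(o['confidence'],2),np.round(p,4),'step',np.round([np.cos(t)*d[0]+np.sin(t)*d[1],-np.sin(t)*d[0]+np.cos(t)*d[1]],4),m.sum())
E
```

```text
now 26.9 [0.5552 0.1131 0.2674] [ 0. 24. 89. -0. 67.  5.] 0.25 [ 0.7  0.1 -2.6]
[ 0.464 -0.163  0.266] -> [-0.2828, -0.0665, 0.0013] [0.43, -0.01, -5.08] rows>= 7.0
step [ 0.6345  0.0247 -0.0923] -5.286467765651533 0.6375459428894543
spice_a 0.74 [ 0.6082 -0.0406] step [-0.0203 -0.0683] 188
spice_a 0.74 [ 0.6004 -0.101 ] step [-0.0227 -0.1292] 236
spice_a 0.68 [0.6133 0.0279] step [-0.0213  0.0004] 214
wide_jar 0.64 [0.3731 0.0159] step [-0.2595 -0.0329] 356
```

To row units: -0.23 m is -0.2875, -0.202 m is -0.2525, -2.6 degrees is -0.0144.

{"api": "play_rows", "payload": {"motion": [[[-0.015,-0.0038,0,0,0,-0.0017],[-0.045,-0.01,0,0,0,-0.0039],[-0.085,-0.02,0,0,0,-0.0072],[-0.1275,-0.03,0,0,0,-0.0111],[-0.17,-0.04,0,0,0,-0.0144],[-0.2125,-0.05,0,0,0,-0.0178],[-0.2525,-0.0594,0,0,0,-0.0211],[-0.2875,-0.0675,0,0,0,-0.0233]]]}}

```text
time_s: 27.77
position: [0.4773, -0.1128, 0.2632]
tcp_rot: [[0.016, 1.0, -0.002], [1.0, -0.016, 0.0], [0.0, -0.002, -1.0]]
force: [0.8, -0.4, -1.2]
opening: 0.254
grasp_force: 30.0
```

To row units: -0.053 m is -0.0663, -0.05 m is -0.0625, -0.85 degrees is -0.0047.

{"api": "play_rows", "payload": {"motion": [[[-0.0275,-0.0063,0,0,0,-0.0022],[-0.05,-0.0113,0,0,0,-0.0044],[-0.0625,-0.015,0,0,0,-0.0044],[-0.0663,-0.0156,0,0,0,-0.0047],[-0.0663,-0.0156,0,0,0,-0.0047],[-0.0663,-0.0156,0,0,0,-0.0047],[-0.0663,-0.0156,0,0,0,-0.0047]]]}}

```text
time_s: 28.35
position: [0.4653, -0.1627, 0.2647]
tcp_rot: [[-0.0, 1.0, -0.0], [1.0, 0.0, 0.001], [0.001, -0.0, -1.0]]
force: [0.9, 0.0, -2.4]
opening: 0.249
grasp_force: 30.0
```

```bash
python3 - <<'E'
from h import *
plan([(.4637,-.1626,.205,-.05),(.4637,-.1626,.1515,-.05)])
E
```

```text
now 28.35 [ 0.4653 -0.1627  0.2647] [-32.  18.  99.   0.  63. -32.] 0.249 [ 0.9  0.  -2.4]
[ 0.464 -0.163  0.205] -> [0.0001, -0.0015, 0.0597] [-0.02, -0.05, 0.06] rows>= 1.4
[ 0.464 -0.163  0.152] -> [0.0, 0.0, 0.0535] [0.0, 0.0, 0.0] rows>= 1.3
```

To row units: 0.055 m is 0.0688, -0.0015 m is -0.0019.

{"api": "play_rows", "payload": {"motion": [[[0,-0.0013,0.0125,0,0,0],[0,-0.0019,0.035,0,0,0],[0,-0.0019,0.0563,0,0,0],[0,-0.0019,0.0688,0,0,0],[0,-0.0019,0.0688,0,0,0],[0,-0.0019,0.0688,0,0,0]]]}}

```text
time_s: 28.85
position: [0.4637, -0.1629, 0.2098]
tcp_rot: [[-0.0, 1.0, -0.001], [1.0, 0.0, 0.001], [0.001, -0.001, -1.0]]
force: [0.3, 0.3, -2.3]
opening: 0.249
grasp_force: 30.0
```

To row units: 0.026 m is 0.0325, 0.024 m is 0.03.

{"api": "play_rows", "payload": {"motion": [[[0,0,0,0,0,0],[0,0,0.005,0,0,0],[0,0,0.01,0,0,0],[0,0,0.0175,0,0,0],[0,0,0.025,0,0,0],[0,0,0.03,0,0,0],[0,0,0.0325,0,0,0],[0,0,0.0325,0,0,0]]]}}

```text
time_s: 29.52
position: [0.4633, -0.1637, 0.1833]
tcp_rot: [[0.001, 1.0, -0.001], [1.0, -0.001, 0.001], [0.001, -0.001, -1.0]]
force: [-0.8, -0.1, -1.4]
opening: 0.247
grasp_force: 30.0
```

To row units: 0.029 m is 0.0363, 0.028 m is 0.035.

{"api": "play_rows", "payload": {"motion": [[[0,0,0.005,0,0,0],[0,0,0.0113,0,0,0],[0,0,0.0188,0,0,0],[0,0,0.0263,0,0,0],[0,0,0.0313,0,0,0],[0,0,0.035,0,0,0],[0,0,0.0363,0,0,0],[0,0,0.0363,0,0,0]]]}}

```text
time_s: 30.18
position: [0.4635, -0.1638, 0.1547]
tcp_rot: [[0.001, 1.0, -0.001], [1.0, -0.001, 0.0], [0.0, -0.001, -1.0]]
force: [-0.1, -0.6, -2.7]
opening: 0.252
grasp_force: 30.0
```

To row units: 0.003 m is 0.0038, 0.001 m is 0.0013.

{"api": "play_rows", "payload": {"motion": [[[0,0,0.0013,0,0,0],[0,0,0.0025,0,0,0],[0,0,0.0038,0,0,0],[0,0,0.0038,0,0,0]]]}}

```text
time_s: 30.52
position: [0.4637, -0.1638, 0.152]
tcp_rot: [[0.001, 1.0, 0.0], [1.0, -0.001, 0.0], [0.0, 0.0, -1.0]]
force: [0.6, -0.3, -1.6]
opening: 0.256
grasp_force: 30.0
```

Down on the slot's floor to within a millimetre; release and rise.

To row units: 0.0008 m is 0.001.

{"api": "play_rows", "payload": {"motion": [[[0,0,0.001,0,0,0],[0,0,0.001,0,0,0],[0,0,0.001,0,0,0]]]}}

```text
time_s: 30.77
position: [0.4638, -0.1639, 0.1515]
tcp_rot: [[0.001, 1.0, 0.0], [1.0, -0.001, -0.0], [-0.0, 0.0, -1.0]]
force: [0.1, 0.8, -0.3]
opening: 0.254
grasp_force: 30.0
```

{"api": "play_rows", "payload": {"motion": [[[0,0,0,0,0,0],[0,0,0,0,0,0],[0,0,0,0,0,0],[0,0,0,0,0,0],[0,0,0,0,0,0],[0,0,0,0,0,0]]], "fingers": 0.056}}

```text
time_s: 31.27
position: [0.4637, -0.1639, 0.1513]
tcp_rot: [[0.001, 1.0, 0.0], [1.0, -0.001, -0.0], [-0.0, 0.0, -1.0]]
force: [0.4, 0.2, 0.1]
opening: 0.6
grasp_force: 0.0
```

To row units: -0.12 m is -0.15, -0.11 m is -0.1375.

{"api": "play_rows", "payload": {"motion": [[[0,0,-0.0125,0,0,0],[0,0,-0.0375,0,0,0],[0,0,-0.075,0,0,0],[0,0,-0.1125,0,0,0],[0,0,-0.1375,0,0,0],[0,0,-0.15,0,0,0],[0,0,-0.15,0,0,0]]]}}

```text
time_s: 31.85
position: [0.4651, -0.1647, 0.2739]
tcp_rot: [[0.001, 1.0, 0.005], [1.0, -0.001, -0.003], [-0.003, 0.005, -1.0]]
force: [-0.1, -0.2, -0.0]
opening: 0.641
grasp_force: 0.0
```

```bash
python3 - <<'E'
from h import *
plan([])
for n in('side','top'):
  c=cap(n,n+'_end.png')
  for k in('spice_a','wide_jar','shaker','scraper_handle','pepper_mill','lemon'): print(n,k,[(round(r['confidence'],2),np.round(r['at'],3).tolist()) for r in finder.recognise(n,k)][:4])
  if n=='top':
    t=np.radians(-5.1)
    for k,h,r in[('spice_a',.105,.0204),('wide_jar',.094,.0312)]:
      for o in finder.outline_of('top',k)[:5]:
        m=o['pixels'].astype(np.uint8); p=fitc(c,m,at_z(c,cent(m),.12)[:2],.035,h,r); d=p-np.array([.6345,.0256])
        print(k,round(o['confidence'],2),np.round(p,4),'step',np.round([np.cos(t)*d[0]+np.sin(t)*d[1],-np.sin(t)*d[0]+np.cos(t)*d[1]],4),m.sum())
  else: cv2.imwrite('pics/fin.png',cv2.resize(c['frame'][120:320,130:340,::-1],None,fx=2.9,fy=2.9,interpolation=cv2.INTER_CUBIC))
E
```

```text
now 31.85 [ 0.4651 -0.1647  0.2739] [-33.  17.  98.   0.  64. -32.] 0.641 [-0.1 -0.2 -0. ]
side spice_a [(0.74, [0.59, -0.091, 0.104]), (0.71, [0.603, 0.039, 0.102]), (0.63, [0.598, -0.029, 0.105])]
side wide_jar [(0.55, [0.63, 0.179, 0.099])]
side shaker [(0.96, [0.437, 0.297, 0.05])]
side scraper_handle [(0.61, [0.462, -0.136, 0.1]), (0.44, [0.444, -0.13, 0.037])]
side pepper_mill [(0.59, [0.525, 0.39, 0.085])]
side lemon [(0.85, [0.364, 0.029, 0.039]), (0.46, [0.462, -0.133, 0.099]), (0.42, [0.435, 0.298, 0.046])]
top spice_a [(0.64, [0.594, -0.104, 0.141]), (0.62, [0.606, 0.021, 0.139]), (0.57, [0.603, -0.043, 0.141])]
top wide_jar [(0.91, [0.631, 0.155, 0.127])]
top shaker [(0.49, [0.435, 0.271, 0.078])]
top scraper_handle [(0.5, [0.462, -0.093, 0.144]), (0.33, [0.604, 0.022, 0.138])]
top pepper_mill [(0.77, [0.53, 0.361, 0.138]), (0.64, [0.631, 0.152, 0.129])]
top lemon [(0.73, [0.606, 0.025, 0.14]), (0.61, [0.371, 0.014, 0.046])]
spice_a 0.73 [ 0.6078 -0.0392] step [-0.0208 -0.0669] 169
spice_a 0.72 [0.6138 0.0281] step [-0.0209  0.0007] 214
spice_a 0.7 [ 0.6009 -0.1017] step [-0.0222 -0.1298] 175
spice_a 0.22 [0.6189 0.0929] step [-0.0215  0.0656] 242
wide_jar 0.9 [0.6376 0.1593] step [-0.0088  0.1335] 444
```

View pics/fin.png

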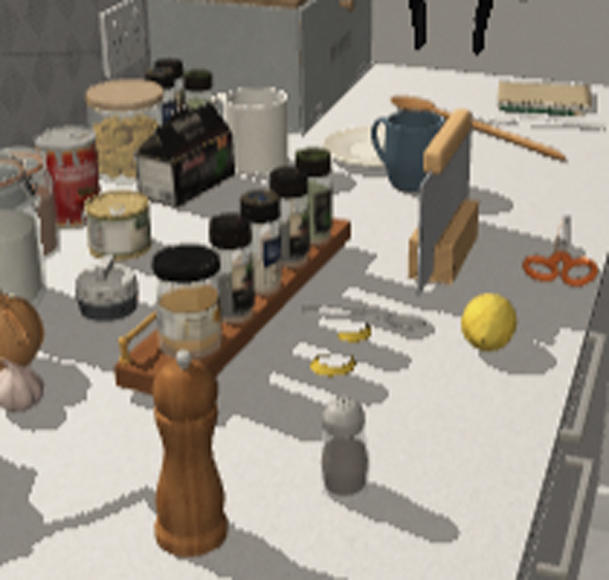

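All five jars stand flush (wide jar at step x = -8.8 mm, the others at about -21 to -22 mm), the shaker is upright by the mill, and the scraper is in its stand. Handing in.

```bash
python3 -c "
from rig import bot
print(bot.hand_in())"
```

```text
the job is handed in; nothing more can be done
None
```

The job is handed in at about 32 s of the 72 s: the shaker stands by the pepper mill, the spare jar fills the gap, all five jars measure within about 2 mm of flush, and the scraper is back in its stand; the hand-in returned no verdict.

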